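Lock the wide suction-filter pot

TASK

Two steel suction-filter pots are bolted to the dental bench, each with its lid sitting loose and raised. Close the wide pot: take its lid by the bar grip, press it fully down against its spring, turn it a quarter turn clockwise (seen from above) as far as it goes, and let go so that it stays locked. The narrow pot's filter is out for cleaning, so leave that one unlocked.

Things in the scene. Friction and masses are not known exactly. Their poses are not given: they have to be found in the camera images.
- wide_grip (a point): Middle of the bar grip on the wide steel pot's lid, on the lid's axis (pot fixed, 112 mm across, rim 75 mm above the bench). x: along the bar, z: up. Black bar 64 mm long, 14 thick, 34 tall, standing on the lid's flat top (84 mm disc); this point is 22 above that top, 12 below the bar's top, 115 above the bench while raised. Moves with the lid. Lugs in line with the bar sit in two collar notches.
- wide_seat (a joint): How far the wide pot's lid is pressed down, m: 0 raised (lid top 18 mm above the rim), 0.014 at its hard stop. A spring pushes it up with about 3.5 N at first, 10.5 N fully down. The lugs clear the collar's lips only beyond 0.009: until then the lid cannot turn. Once turned, the lips hold it at about 0.009 when let go.
- wide_lid (a joint): Turn of the wide pot's lid about its upright axis, rad, growing clockwise seen from above: 0 (within 0.1) at the start, lugs in the notches; 1.40 at its stop, fully locked. Friction only (about 0.15 Nm): it stays where it is left.
- narrow_lid (a joint): Turn of the narrow pot's lid, same sense and range as wide_lid. This pot is as tall and alike but 76 mm across, its bar 44 by 14 by 34 mm, with the same spring and lugs. Leave it near 0 (unlocked). (A loose steel jar with a small round knob is neither pot.)
Not all that is in view belongs to the job. Leave any yellow look-alike of the part that bears wide_grip alone.

How it is judged:
On the way, in this order (a step that is already met when the one before it is completed fails the run):
1. the wide pot's lid is pressed down until its lugs are below the collar's lips (value of joint wide_seat above 0.0085 m), for 0.1 s.
2. the pressed lid is turned clockwise under the lips to its locked position (value of joint wide_lid above 1.15 rad and value of joint wide_seat above 0.006 m), for 0.1 s.
At the end, for the whole second after the job is handed in: The wide pot's lid is held down by its lugs (6 mm or more below its raised position), turned clockwise to within about 14 degrees of its stop (1.15 rad or more of 1.40) and still, with nothing holding it; the narrow pot's lid is still unlocked (turned less than 0.35 rad) (all of step 2 and velocity of joint wide_lid between -0.1 and 0.1 rad/s and value of joint narrow_lid below 0.35 rad); the robot touches nothing.
It fails at once if the wide pot's lid is forced round without being pressed down below the collar's lips (value of joint wide_lid above 0.4 rad and value of joint wide_seat below 0.006 m).
It fails at once if the narrow pot's lid is turned into its lock (value of joint narrow_lid above 0.35 rad).
It also fails if it takes over 35 s, if anything falls off the work surface, if the arm or the gripper's body presses on something with over 40 N, if the wrist force passes 120 N, or if a joint passes its speed limit or range.

ROBOT

A 7-joint arm with a two-finger parallel gripper is mounted at the origin on the work surface. World frame = base frame: x ahead of the robot, y to its left, z up, the work surface at z = 0. Lengths are in m, angles in rad, forces in N, time in s.
With the tool pointing down it reaches from about 0.35 to 0.9 m from the base axis. Payload 19.9 kg.
Tool frame: the origin (TCP) lies between the finger pads; the fingertips stand 19 mm ahead of it and the grasp point (between the pads) is the TCP; z points along the fingers, y is the direction in which the jaws open and shut (so a half turn about z gives the same grasp; the last joint's range is limited). The gripper opens to 94 mm and grips with 3 to 60 N. Pads are 16 mm wide; open, the fingers measure 119 mm over their backs; the gripper's body (75 mm by 177 mm) begins 78 mm behind the grasp point.
Start: joints at [-1.312, 0.417, -0.01, 1.614, 0.005, 1.111, -0.053], TCP at [0.185, 0.597, 0.224] pointing down, gripper open.
Joint ranges: [-2.81, 2.81], [-0.39, 2.02], [-1.27, 1.25], [0.06, 2.57], [-1.19, 4.33], [0.19, 2], [-2.82, 2.82]. Speed limits (rad/s): [1.89, 1.89, 2.39, 2.39, 3.01, 3.01, 3.01].

INTERFACE

Orientations are given as a 3x3 rotation matrix whose columns are the frame's x, y, z axes.
In Python, from rig import robot gives the robot as it stands. Calls block until the motion is done:
- robot.move_ptp(position, orientation): joint-space move of the TCP to a pose.
- robot.move_linear(position, velocity=0.15, frame=None, threshold=None): straight line of the TCP; frame=None keeps the orientation; velocity is the mean speed in m/s. With threshold (N) it stops when the force on the tool has changed by that much, and returns True; else False.
- robot.goto_joints(angles): joint-space move.
- robot.gripper_to(opening): finger opening in m; the grip force is fixed at half the most; returns when the fingers have stopped.
- robot.pause(seconds).
- robot.ik(position, orientation): joint angles nearest the present ones, or None.
- robot.get_state(): the state.
- robot.grab_frame(name): name is "scene" or "side" or "wrist"; returns the picture (384x512x3 uint8, red, green, blue); there is no depth.
- robot.camera_info(name): a dict with "fx", "fy", "cx", "cy" (pixels), "dist" ([k1, k2, p1, p2, k3] as OpenCV has them; the pictures are not rectified), "rvec" (rotation vector, rad) and "tvec" (3), from world to camera coordinates, as OpenCV has them. Camera axes: x right, y down, z forward; pixel columns grow to the right and rows downward; lengths in m; the calibration is good to about 2 mm. A picture is of the moment at which its call begins: read the wrist's pose just before it. camera_info takes no time and is no camera call; for the wrist camera it gives the pose at the moment of the call.
A pose or a line that the arm cannot do raises robot.PlanningError and nothing moves.
- robot.sign_off(): hands the job in, once; it reports no verdict.
The state is a dict: "time": time; "qpos": joint angles; "joint_vel": joint speeds; "effort": joint torques, N m; "ee_pos": TCP position; "tool_rot": TCP orientation; "force": force on the tool from outside, world axes, zero at the start; "moment": the same for the moment, N m; "opening": finger opening in m.
Only numpy, scipy, OpenCV 4.12 (cv2) and the standard library are available. Lean on these libraries where they do the work, as an engineer would, in place of code of your own. Each camera call takes 0.05 s, during which the arm holds its last target. There are 200 camera calls.

## Working session

There is one attempt and no reset: what is moved stays moved. The work goes in short steps, each a Python script; the robot and the scene stay as the last script left them, time stands still between calls to the robot, and variables do not carry over. Pictures are saved under pics/ and viewed, about 8 in all and at most 12, crops included, and the job is handed in when it is done.

```bash
mkdir -p pics; ls
python3 - <<'E'
from rig import robot
import cv2
for n in ("scene","side"):
    cv2.imwrite(f"pics/{n}0.png",cv2.resize(robot.grab_frame(n)[:,:,::-1],(800,600),interpolation=cv2.INTER_CUBIC))
    print(robot.camera_info(n))
s=robot.get_state();print(s['time'],s['force'],s['tool_rot'])
E
```

```text
pics
{'fx': 370.8097207708385, 'fy': 370.8097207708385, 'cx': 257.12134690290367, 'cy': 191.45287886313628, 'dist': array([0.01480713, 0.        , 0.        , 0.        , 0.        ]), 'rvec': array([ 1.81022584,  1.90136533, -0.63382348]), 'tvec': array([ 0.01410535, -0.27178836,  1.15065503])}
{'fx': 495.5367771531089, 'fy': 495.5367771531089, 'cx': 254.9356577855089, 'cy': 204.64852037478727, 'dist': array([-0.09544223,  0.        ,  0.        ,  0.        ,  0.        ]), 'rvec': array([ 2.36166456, -0.60026283,  0.24655051]), 'tvec': array([-0.38240356,  0.21333278,  1.00678577])}
0.1 [ 0.10951044 -0.10707529  0.01406915] [[-9.55388808e-01  2.95350905e-01 -2.61818632e-04]
 [ 2.95351014e-01  9.55388206e-01 -1.07465569e-03]
 [-6.72620965e-05 -1.10404241e-03 -9.99999388e-01]]
```

View pics/scene0.png

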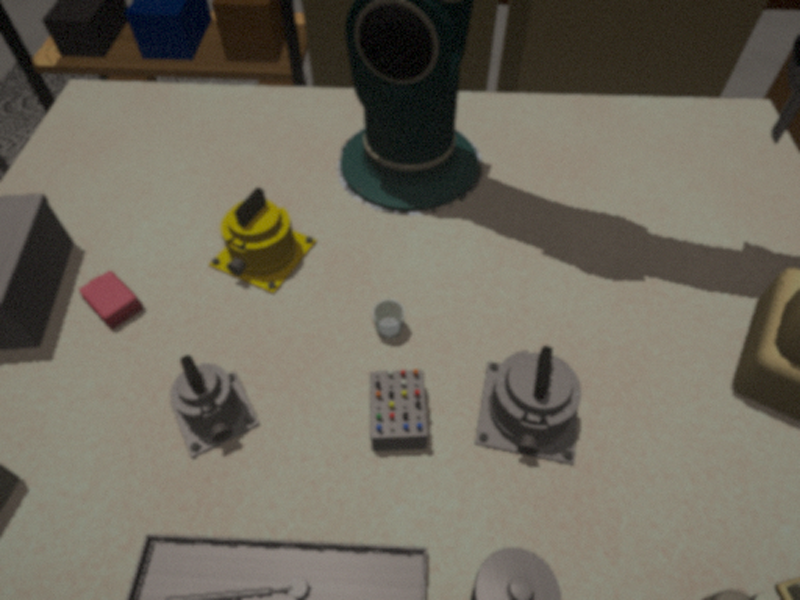

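View pics/side0.png

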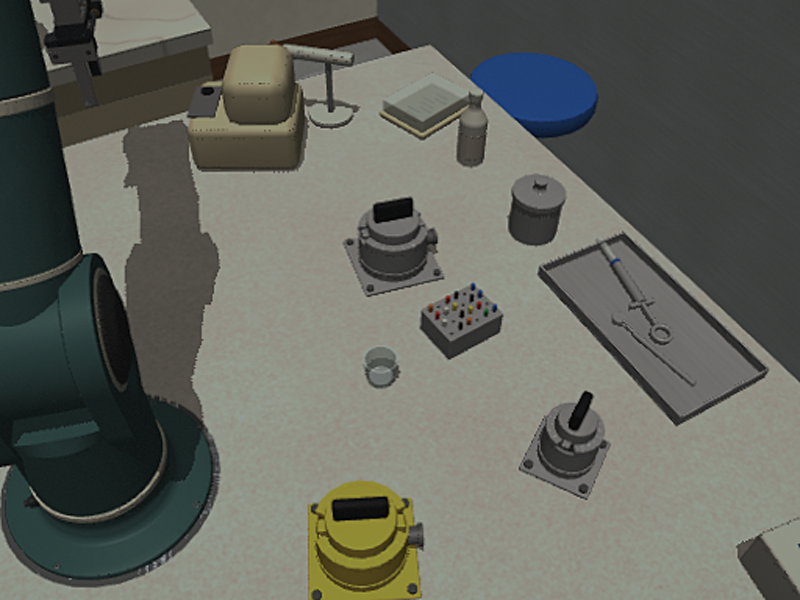

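The wide pot is at about (543,375) in the scene view and (393,235) in the side view (both at 800x600). The narrow pot is at (200,395) and (575,440), and the yellow one is the decoy. Next I'll enlarge the wide pot's bar.

Run:
```python
from rig import robot
import cv2,numpy as np
a=robot.grab_frame("scene")[212:287,300:380,::-1]; b=robot.grab_frame("side")[115:190,215:295,::-1]
f=lambda i:cv2.resize(i,(400,375),interpolation=cv2.INTER_CUBIC)
a=np.clip(f(a).astype(float)*1.5,0,255)
cv2.imwrite("pics/crop1.png",np.hstack([a,f(b)]))
```

```text
[ WARN:0@4.076] global loadsave.cpp:1063 imwrite_ Unsupported depth image for selected encoder is fallbacked to CV_8U.
```

View pics/crop1.png

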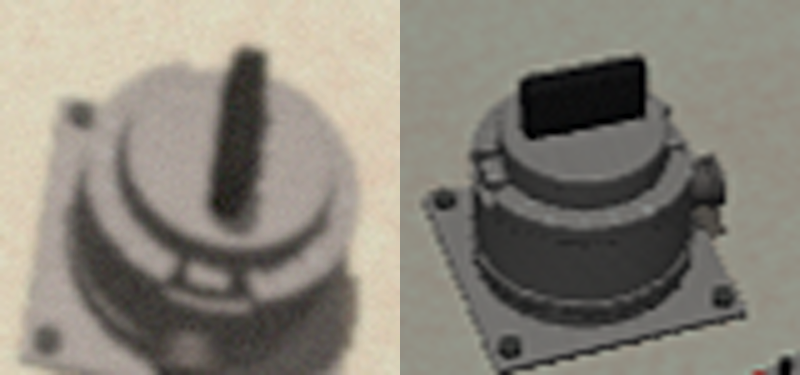

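```bash
cat > h.py <<'E'
from rig import robot
import cv2,numpy as np
from scipy.optimize import minimize
def proj(P,c):
    K=np.array([[c['fx'],0,c['cx']],[0,c['fy'],c['cy']],[0,0,1]])
    return cv2.projectPoints(np.asarray(P,float),c['rvec'],c['tvec'],K,c['dist'])[0][:,0]
def box(p,zb=.093,L=.064,W=.014,H=.034):
    x,y,t=p; u=np.array([np.cos(t),np.sin(t)]);v=np.array([-u[1],u[0]])
    return [[*(np.array([x,y])+a*L/2*u+b*W/2*v),z] for a in(-1,1) for b in(-1,1) for z in(zb,zb+H)]
S=8
def render(p,c,r,zb):
    q=(proj(box(p,zb),c)-[r[0]-.5,r[1]-.5])*S-.5
    m=np.zeros(((r[3]-r[1])*S,(r[2]-r[0])*S),np.uint8)
    cv2.fillConvexPoly(m,cv2.convexHull(np.round(q*16).astype(np.int32)),255,cv2.LINE_AA,4)
    return m/255.
def darkmask(img,r,th):
    g=cv2.cvtColor(img,cv2.COLOR_RGB2GRAY)[r[1]:r[3],r[0]:r[2]]
    g=cv2.resize(g,None,fx=S,fy=S,interpolation=cv2.INTER_CUBIC)
    m=(g<th).astype(np.uint8); n,l,st,_=cv2.connectedComponentsWithStats(m)
    return (l==1+np.argmax(st[1:,4])).astype(float)
def fit(p0,views,zb=.093):
    def f(p):
        return sum(1-np.minimum(m,R).sum()/np.maximum(m,R).sum() for m,c,r in views for R in[render(p,c,r,zb)])
    best=min((minimize(f,[p0[0],p0[1],t],method='Nelder-Mead',options=dict(initial_simplex=[[p0[0],p0[1],t],[p0[0]+.01,p0[1],t],[p0[0],p0[1]+.01,t],[p0[0],p0[1],t+.3]])) for t in p0[2]),key=lambda s:s.fun)
    return best.x,best.fun
E
python3 - <<'E'
from h import *
a=robot.grab_frame("scene");b=robot.grab_frame("side");ca=robot.camera_info("scene");cb=robot.camera_info("side")
ra=(330,218,370,260);rb=(236,122,272,145)
ga=cv2.cvtColor(a,cv2.COLOR_RGB2GRAY);gb=cv2.cvtColor(b,cv2.COLOR_RGB2GRAY)
# initial: triangulate bar middles
def ray(uv,c,z):
    K=np.array([[c['fx'],0,c['cx']],[0,c['fy'],c['cy']],[0,0,1]])
    d=cv2.undistortPoints(np.array([[uv]],float),K,c['dist'])[0,0];R=cv2.Rodrigues(c['rvec'])[0];o=-R.T@c['tvec'];w=R.T@[*d,1]
    return o+w*(z-o[2])/w[2]
pa=ray((300+240/5,212+130/5),ca,.11);pb=ray((215+184/5,115+96/5),cb,.11);print(pa,pb)
p0=[*((pa+pb)/2)[:2],[-.8,-.3,.0,.3,.8,1.4]]
print(ga[225:255:6,340:356],gb[133,236:272])
for ta,tb in((70,40),(60,35),(80,50)):
    va=(darkmask(a,ra,ta),ca,ra);vb=(darkmask(b,rb,tb),cb,rb)
    for v in([va,vb],[va],[vb]): print(ta,len(v),fit(p0,v))
E
```

```text
[0.52967415 0.19288101 0.11      ] [0.52982921 0.18846352 0.11      ]
[[127 128 123 120 119  99  71  40  34  34  35  37  57  95 125 137]
 [107 107 103  86  62  40  31  37  32  31  35  40  54  83  99 107]
 [105 104  93  71  41  31  30  31  32  32  33  38  53  77  95 106]
 [108  97  77  51  37  30  30  35  33  27  35  50  71  94 103 109]
 [ 99  83  55  30  25  26  27  30  28  31  53  74  96 109 109 110]] [146 139  97  17  12  17  18  18  15  15  13  14  14  12  14  15  14  13
  15  11  16  16  14  14  14  14  11   0  80 131 147 146 145 144 144 146]
70 2 (array([ 0.5324149 ,  0.19157526, -0.19839435]), np.float64(0.37420175839056935))
70 1 (array([ 0.53393602,  0.19122119, -0.1961186 ]), np.float64(0.12288248949565783))
70 1 (array([0.52717222, 0.18858976, 0.00815702]), np.float64(0.2252786535230804))
60 2 (array([ 0.53215313,  0.19178704, -0.22128845]), np.float64(0.4432884726063041))
60 1 (array([ 0.53393635,  0.19116151, -0.22232594]), np.float64(0.18406235985240393))
60 1 (array([0.52706452, 0.18857511, 0.02040436]), np.float64(0.23657256955575767))
80 2 (array([ 0.53257257,  0.19132893, -0.17047452]), np.float64(0.34067934162216773))
80 1 (array([ 0.53363659,  0.19110191, -0.17107843]), np.float64(0.10182684476008419))
80 1 (array([ 0.52764227,  0.18873107, -0.01529969]), np.float64(0.2069442518933593))
```

Both cameras agree to about 4 mm, at roughly (0.531, 0.190) with yaw about -0.2. The wrist camera should refine that from close by. I'll also check IK for both grasp flips.

```bash
cat >> h.py <<'E'
def down(yaw):
    c,s=np.cos(yaw),np.sin(yaw)
    return np.array([[c,s,0],[s,-c,0],[0,0,-1.]])
E
python3 - <<'E'
from h import *
x,y,t=.531,.190,-.18
for k in(0,np.pi):
    for z in(.25,.118,.10):
        print(k,z,[None if (q:=robot.ik([x,y,z],down(t+k-d))) is None else np.round(q,2) for d in(0,.7,1.5)])
k=np.pi
try: robot.move_ptp([x,y,.27],down(t+k))
except robot.PlanningError as e: print(e); robot.move_ptp([x,y,.27],down(t))
c=robot.camera_info("wrist");i=robot.grab_frame("wrist")
np.save("w1.npy",dict(c=c,i=i),allow_pickle=True)
s=robot.get_state();print(s['time'],s['qpos'],s['ee_pos'],c)
i=i[:,:,::-1].copy()
for P in([.531,.19,.127],): 
    for u in proj(box([x,y,t])+[P],c): cv2.circle(i,tuple(np.round(u).astype(int)),1,(0,0,255),-1)
cv2.imwrite("pics/w1.png",cv2.resize(i,(800,600)))
E
```

```text
0 0.25 [array([-0.96,  0.34,  0.71,  1.76, -0.24,  1.13, -1.93]), array([-1.21,  0.47,  1.09,  1.76, -0.45,  1.18, -2.44]), array([-0.43,  0.28,  0.04,  1.74, -0.01,  1.12,  2.64])]
0 0.118 [array([-0.93,  0.52,  0.68,  1.88, -0.42,  0.89, -1.79]), array([-1.17,  0.71,  1.08,  1.89, -0.74,  1.02, -2.22]), array([-0.34,  0.44, -0.07,  1.86,  0.04,  0.85,  2.6 ])]
0 0.1 [array([-0.91,  0.55,  0.67,  1.89, -0.44,  0.86, -1.77]), array([-1.17,  0.75,  1.08,  1.9 , -0.79,  1.  , -2.18]), array([-0.33,  0.46, -0.09,  1.87,  0.05,  0.81,  2.59])]
3.141592653589793 0.25 [array([-0.63,  0.29,  0.28,  1.75, -0.09,  1.12,  1.07]), array([-0.72,  0.3 ,  0.39,  1.75, -0.13,  1.12,  0.41]), array([-0.83,  0.31,  0.54,  1.75, -0.18,  1.12, -0.35])]
3.141592653589793 0.118 [array([-0.6 ,  0.45,  0.26,  1.87, -0.15,  0.85,  1.12]), array([-0.7 ,  0.46,  0.39,  1.87, -0.22,  0.85,  0.48]), array([-0.81,  0.48,  0.53,  1.87, -0.31,  0.87, -0.24])]
3.141592653589793 0.1 [array([-0.6 ,  0.47,  0.25,  1.88, -0.16,  0.81,  1.13]), array([-0.7 ,  0.49,  0.38,  1.88, -0.24,  0.82,  0.5 ]), array([-0.81,  0.51,  0.52,  1.89, -0.34,  0.83, -0.22])]
2.2917 [-0.63025193  0.27278674  0.28013418  1.72337004 -0.08167503  1.15699625
  1.065226  ] [0.5306721  0.19104166 0.26985988] {'fx': 272.8337228683547, 'fy': 272.8337228683547, 'cx': 255.21803511582453, 'cy': 189.58436454279376, 'dist': array([-0.06308591,  0.        ,  0.        ,  0.        ,  0.        ]), 'rvec': array([-2.23537277, -1.86861764, -0.26629105]), 'tvec': array([-0.28172218, -0.51125845,  0.29938369])}
```

View pics/w1.png

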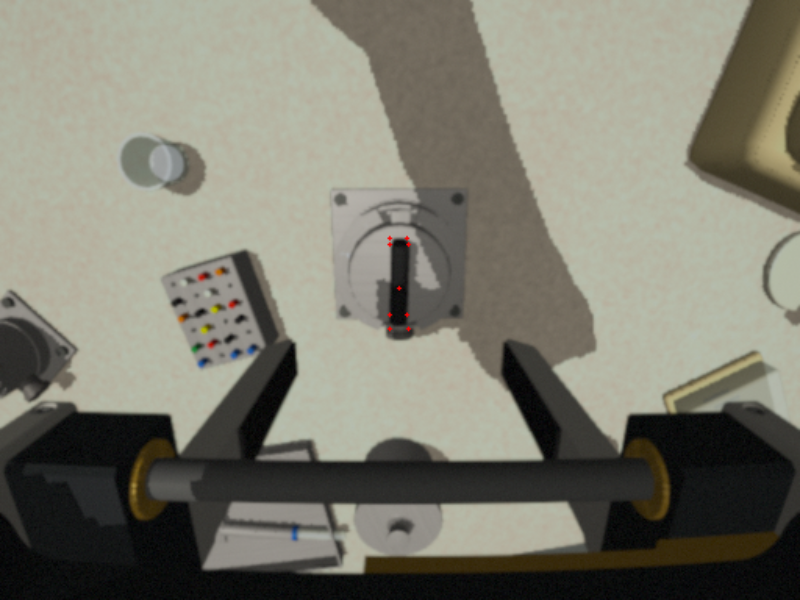

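The wide pot is centred under the tool. Its bar runs from (400,240) to (399,325), and the projected model corners fall right on it. I'll do one numeric refinement with this view, then descend and grip.

Run:
```python
from h import *
d=np.load("w1.npy",allow_pickle=True).item();r=(242,146,270,216)
g=cv2.cvtColor(d['i'],cv2.COLOR_RGB2GRAY)
print(g[160:206:6,248:264])
for th in(35,45,55): print(fit([.531,.19,[-.3,-.18,0]],[(darkmask(d['i'],r,th),d['c'],r)]))
s=robot.get_state();print(s['tool_rot'].round(4),s['force'])
```

```text
[[164 144  88  37  33  35  40  35  35  37  25  29  28  44  70  90]
 [161 141  87  33  34  35  39  37  36  35  32  30  28  47  77  91]
 [159 137  78  31  30  37  36  33  35  34  32  24  26  48  78  91]
 [153 132  75  26  29  34  31  33  33  29  25  20  30  63  85  93]
 [ 83  64  27  14  17  17  16  13   9  19  14  19  33  62  86  91]
 [ 79  60  32  14  10  15  17  17  15  12  17  18  35  65  85  90]
 [ 74  49  22  20  12  12  15  14  12  15  11  21  44  71  84  89]
 [ 73  47  25  16   8  16   9  20  14  17  14  19  46  71  83  87]]
(array([ 0.53259134,  0.19013599, -0.25479261]), np.float64(0.33168831761028716))
(array([ 0.53239935,  0.19038706, -0.23662813]), np.float64(0.20832645417919926))
(array([ 0.53210363,  0.18996734, -0.20823572]), np.float64(0.15648175049820234))
[[-9.841e-01  1.776e-01 -2.000e-04]
 [ 1.776e-01  9.841e-01  1.000e-04]
 [ 3.000e-04  1.000e-04 -1.000e+00]] [-0.08699515  0.34235166 -0.66813403]
```

Run:
```python
from h import *
x,y,t=.5318,.1903,-.20+np.pi
def st(l):
    s=robot.get_state();print(l,round(s['time'],2),s['ee_pos'].round(4),s['force'].round(1),s['moment'].round(2),round(s['opening'],4))
robot.move_ptp([x,y,.17],down(t)); st('pre')
print(robot.move_linear([x,y,.1165],velocity=.05,threshold=6)); st('at')
robot.gripper_to(0.0); st('grip')
c=robot.camera_info("wrist");i=robot.grab_frame("wrist")
cv2.imwrite("pics/w2.png",cv2.resize(i[:,:,::-1],(640,480)))
```

```text
pre 2.77 [0.5321 0.1907 0.1708] [ 0.6 -1.2  1.4] [-0.07 -0.02  0.02] 0.0937
False
at 3.99 [0.532  0.1904 0.1168] [-0.1  0.5 -0.9] [ 0.02 -0.03  0.02] 0.0939
grip 5.19 [0.5318 0.1905 0.1165] [0.3 2.4 0. ] [ 0.4  -0.11 -0.05] 0.0136
```

View pics/w2.png

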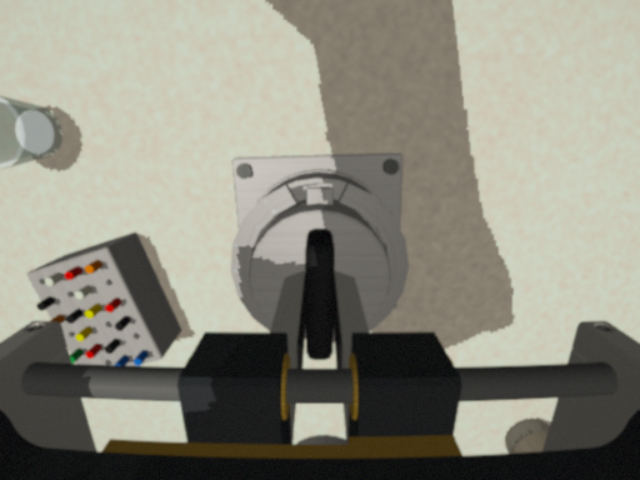

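The bar is between the jaws (opening 13.6 mm), centred across the lid at (319,290). Next I press it down.

Run:
```python
from h import *
def st(l):
    s=robot.get_state();R=s['tool_rot'];print(l,round(s['time'],2),s['ee_pos'].round(4),np.arctan2(R[1,0],R[0,0]).round(3),s['force'].round(1),s['moment'].round(2),round(s['opening'],4))
x,y,t=.5318,.1904,-.20+np.pi
for z in(.112,.108,.1045,.1035):
    print(robot.move_linear([x,y,z],velocity=.03,threshold=25)); st('press')
robot.pause(.3); st('held')
robot.move_linear([x,y,.1035],frame=down(t-.1)); st('turn .1')
```

```text
False
press 5.54 [0.5319 0.1905 0.1121] 2.942 [-1.2  1.5  5.5] [ 0.37  0.37 -0.07] 0.0134
False
press 5.83 [0.5319 0.1905 0.1082] 2.942 [-1.3  0.9  7.9] [ 0.26  0.48 -0.05] 0.0137
False
press 6.09 [0.5319 0.1905 0.1048] 2.942 [-3.4  1.1  9. ] [ 0.31  0.63 -0.01] 0.0139
False
press 6.34 [0.5319 0.1905 0.1039] 2.942 [-2.4  0.8  8.9] [ 0.24  0.71 -0.14] 0.0138
held 6.64 [0.5319 0.1905 0.1039] 2.942 [-3.5  1.7 10. ] [ 0.23  0.75 -0.08] 0.0139
turn .1 6.89 [0.5319 0.1904 0.1039] 2.841 [-3.8  0.2 10.1] [-0.03  0.76 -0.06] 0.0137
```

The force follows the spring law (10 N at about 12.6 mm), so the lid is pressed without slipping. Continuing the turn, checking the moment at each step.

Run:
```python
from h import *
def st(l):
    s=robot.get_state();R=s['tool_rot'];print(l,round(s['time'],2),s['ee_pos'].round(4),np.arctan2(R[1,0],R[0,0]).round(3),s['force'].round(1),s['moment'].round(2),round(s['opening'],4));return s
x,y,t=.5318,.1904,-.20+np.pi
for a in np.arange(.2,1.61,.1):
    robot.move_linear([x,y,.1035],frame=down(t-a)); s=st('%.1f'%a)
    if abs(s['moment'][2])>1.0 or np.hypot(*s['force'][:2])>25: break
```

```text
0.2 7.14 [0.5318 0.1902 0.1038] 2.741 [-3.1 -0.5  9.7] [-0.23  0.87 -0.06] 0.0139
0.3 7.39 [0.5318 0.19   0.1038] 2.641 [-3.3 -0.9 10.3] [-0.46  0.95 -0.03] 0.0139
0.4 7.64 [0.5316 0.1899 0.1037] 2.54 [-3.4 -2.1  8.6] [-0.66  1.05 -0.01] 0.0139
0.5 7.89 [0.5315 0.1898 0.1037] 2.44 [-4.3 -2.5  9.9] [-0.81  1.18 -0.01] 0.0137
0.6 8.14 [0.5314 0.1896 0.1036] 2.34 [-5.3 -2.9  9.8] [-0.94  1.36 -0.03] 0.0139
0.7 8.39 [0.5313 0.1895 0.1035] 2.24 [-5.2 -4.4  9.7] [-1.17  1.51 -0.02] 0.0139
0.8 8.64 [0.5311 0.1894 0.1034] 2.14 [-6.2 -5.  10. ] [-1.3   1.67 -0.01] 0.0139
0.9 8.89 [0.531  0.1893 0.1034] 2.04 [-6.3 -5.1  9.9] [-1.41  1.82 -0.03] 0.0138
1.0 9.14 [0.5308 0.1893 0.1033] 1.94 [-8.1 -5.9 10.1] [-1.46  2.1  -0.04] 0.0136
1.1 9.39 [0.5307 0.1892 0.1032] 1.84 [-8.6 -5.6 11.4] [-1.47  2.34 -0.02] 0.0134
1.2 9.64 [0.5305 0.1892 0.1031] 1.74 [-9.5 -6.2  9.4] [-1.51  2.52 -0.11] 0.0138
1.3 9.89 [0.5303 0.1892 0.1031] 1.64 [-10.8  -5.6  10. ] [-1.56  2.78  0.01] 0.0137
1.4 10.14 [0.5302 0.1892 0.103 ] 1.541 [-10.6  -6.7   9.7] [-1.59  2.86  0.46] 0.014
1.5 10.39 [0.5303 0.1892 0.1031] 1.441 [-11.2  -6.    9.6] [-1.54  2.76  0.62] 0.0152
1.6 10.64 [0.5303 0.1892 0.1031] 1.341 [-9.8 -6.5  9.4] [-1.55  2.68  0.65] 0.0166
```

The stop was reached at about 1.35–1.4 rad: the moment rose to 0.65 Nm and the jaws began skewing on the bar. I'll square the jaws back onto the bar, ease up to the lips, and release.

Run:
```python
from h import *
def st(l):
    s=robot.get_state();R=s['tool_rot'];print(l,round(s['time'],2),s['ee_pos'].round(4),np.arctan2(R[1,0],R[0,0]).round(3),s['force'].round(1),s['moment'].round(2),round(s['opening'],4));return s
t=-.20+np.pi;x,y=.5303,.1890
robot.move_linear([x,y,.1035],frame=down(t-1.42)); st('square')
robot.move_linear([x,y,.1073],velocity=.02); st('eased')
robot.gripper_to(.094); st('open')
robot.move_linear([x,y,.27],velocity=.08); s=st('up')
c=robot.camera_info("wrist");i=robot.grab_frame("wrist")
np.save("w3.npy",dict(c=c,i=i),allow_pickle=True)
j=i[:,:,::-1].copy()
cv2.imwrite("pics/w3.png",cv2.resize(j,(800,600)))
for yaw in(-1.4,-1.5,-1.6):
    print(yaw,proj([[x+l*np.cos(yaw),y+l*np.sin(yaw),.118] for l in(-.032,.032)],c)*1.5625)
b=robot.grab_frame("side")[115:190,215:295,::-1]
cv2.imwrite("pics/side2.png",cv2.resize(b,(640,600),interpolation=cv2.INTER_CUBIC))
```

```text
square 10.97 [0.53   0.1889 0.1038] 1.522 [-4.8  0.5  9.4] [-0.01  1.27  0.3 ] 0.0139
eased 11.32 [0.53   0.1889 0.1073] 1.522 [-4.3  0.5  9.1] [-0.1   1.23  0.26] 0.0142
open 12.59 [0.5303 0.189  0.1073] 1.522 [-0.5 -0.1 -0.2] [-0.05  0.09  0.03] 0.0946
up 14.78 [0.5302 0.189  0.2697] 1.522 [-0.7  0.1  0.2] [-0.05  0.05 -0.  ] 0.0936
-1.4 [[388.75126446 242.7398758 ]
 [407.23589499 322.83827091]]
-1.5 [[393.03342365 242.00865312]
 [403.17086674 323.49581423]]
-1.6 [[397.37184542 241.70677555]
 [399.06035803 323.76732078]]
```

View pics/w3.png

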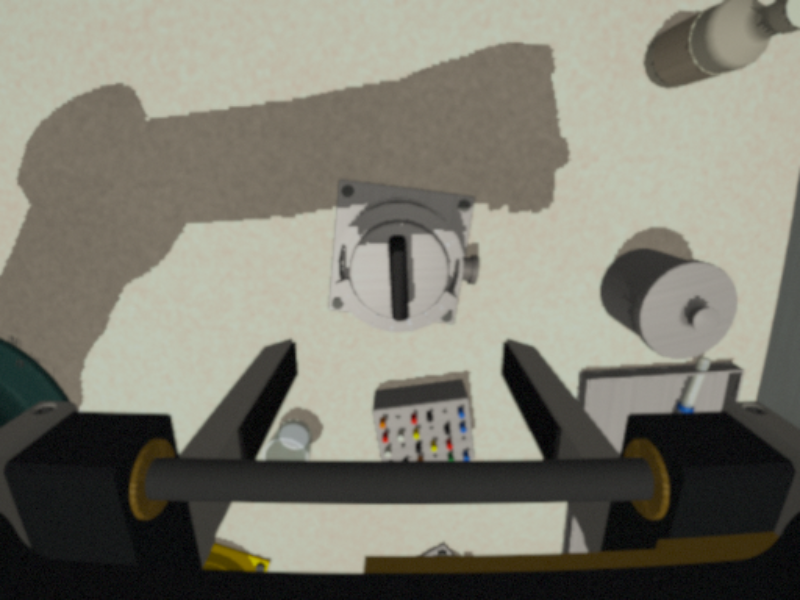

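View pics/side2.png

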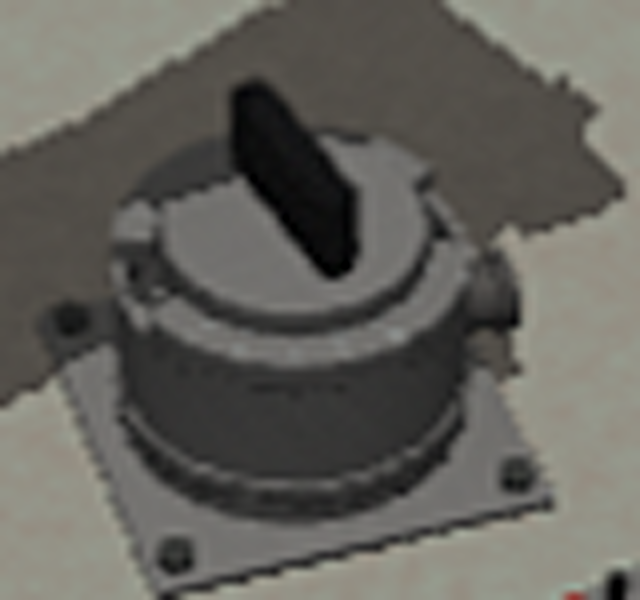

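The lid now sits low in the collar with both notches empty. The bar, from (398,237) to (401,320), is at yaw about -1.58, a turn of about 1.38 rad. The robot is clear and the force is about 0.

```bash
python3 -c "
from rig import robot
robot.pause(.3);robot.sign_off()"
```

```text
the job is handed in; nothing more can be done
```

The wide pot is closed and locked, and I've handed the job in; the interface gave no verdict. The arm gripped the lid by its bar, pressed it about 12.6 mm, turned it clockwise to its stop, eased up to the lips, let go and moved up clear.

- **Pressing:** the force followed the given spring curve, about 10 N when held down, so the grip did not slip.
- **Turning:** the stop showed as a rise in moment to about 0.65 Nm at 1.4 rad and beyond. I overran it slightly and the jaws skewed on the bar, so I turned back about 0.18 rad to square them before letting go.
- **After release:** the bar's angle in the last wrist picture puts the turn at about 1.38 rad, against the 1.15 needed. In the side picture the lid sits low with both notches empty. I judged the depth by eye and did not measure it.
- **Clearance:** the tool force was about 0 N at the end, and the clock stood at about 15 s of the 35 s allowed. The arm was never sent near the narrow pot or the yellow look-alike.

**Disagreements:** the lid's axis turned out about 2 mm from my first estimate, which gave up to 13 N of sideways force during the turn. The side-camera fit of the bar was also poor, so I used the scene and wrist views instead.

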